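# Fit the ejector disc on the vegetable-prep machine

## Task

Fit the washed white ejector disc back on the vegetable-prep machine: slide it by its hub down over the upright drive shaft in the machine's bowl, slots over the drive pin, until it sits fully home, and let go of it. Then turn it clockwise, seen from above, as far as it goes so that its bayonet locks (a push against a paddle is enough). Leave the shakers and the cup where they are.

Things in the scene. Friction and masses are not known exactly. Their poses are not given: they have to be found in the camera images.
- ejector_disc: Loose white plastic disc, 0.15 to 0.31 kg, flat, right way up: plate 180 mm across, rim turned down, top face 17 mm above the underside; hub in the middle. Two upright paddles, 5 mm thick, one on each side of the hub in one line, 20 to 85 mm from the centre, tops 40 mm above the underside. Origin: centre of the underside, z up along the bore, x along the two paddles.
- hub_grip (a point): Point on the disc's axis, 60 mm above its underside, mid-height of the part to grip: a round tube 36 mm in diameter, from 40 to 78 mm above the underside (it flares out to 60 mm below that). The hub is an open sleeve: a bore 21 mm in diameter runs right through. Axes as the disc's.
- slots (a point): Centre of the hub's foot, 7 mm above the disc's underside. Two bayonet slots, about 10 mm wide, open below, lie under the paddles (along the disc's +x and -x); above a 7 mm lip they run on round the hub, so that once over the pin the disc can turn clockwise from above by about 57 degrees to a hard stop. It turns freely, with little friction. Axes as the disc's.
- seat (a point): Point on the shaft's axis, on top of the shoulder (30 mm diameter) on which the disc's underside comes to rest; fixed. z up, x from the chute through the shaft to the rear column. Here the disc goes home only with its x axis along this x, either way round, within about 10 degrees; otherwise it stays up on the pin, 15 mm high. Home, its underside is at this point.
- shaft_tip (a point): Tip of the upright steel drive shaft, on its axis, 87 mm above the seat. The shaft is 18 mm in diameter, tapering to 9 mm over the last 9 mm; it does not turn. Axes as the seat's.
- drive_pin (a point): Middle of the steel pin through the shaft, 12 mm above the seat, 6 mm thick, along the machine's x (chute to column), sticking out to 17 mm from the axis on both sides. Axes as the seat's.
- prep_machine: Fixed aluminium machine, origin on the shaft's axis at table height, -x is its front. Round open steel bowl, inside diameter 214 mm, floor 95 mm and rim 147 mm above the table, open at the front into a chute (tip 177 mm ahead of the axis). Base 250 x 236 mm. Rear column with two hinge ears, 164 mm above the table, 110 to 162 mm behind the axis.
- pepper_shaker: Steel pepper shaker, 47 mm in diameter, 66 mm high, bystander; origin at the centre of its underside.
- dip_cup: Steel dip cup, 66 mm in diameter, 36 mm high, bystander; origin at the centre of its underside.
- dredger: Dark steel cup shaker, 51 mm in diameter, 96 mm high, bystander; origin at the centre of its underside.

How it is judged:
By the outcome, as a careful person would: the job done as asked, in the order asked, and still so for the second after the job is handed in, with the robot touching nothing.
It also fails if it takes over 61 s, if anything falls off the work surface, if the arm or the gripper's body presses on something with over 40 N, if the wrist force passes 120 N, or if a joint passes its speed limit or range.

## Robot

A 7-joint arm with a two-finger parallel gripper is mounted at the origin on a cart in front of the work surface, level with it; the furniture and walls round the work are solid. World frame = base frame: x ahead of the robot, y to its left, z up, the work surface at z = 0. Lengths are in m, angles in rad, forces in N, time in s.
With the tool pointing down it reaches from about 0.425 to 1.025 m from the base axis. Payload 3.6 kg.
Tool frame: the origin (TCP) lies midway between the tips of the shut fingers; the grasp point (between the pads) lies 19 mm behind it; z points along the fingers, y is the line along which they close (so a half turn about z gives the same grasp; the last joint's range is limited). The gripper opens to 85 mm and grips with 20 to 120 N. Pads are 22 mm wide; open, the fingers measure 114 mm over their backs; the gripper's body (76 mm by 85 mm) begins 54 mm behind the grasp point. The pads swing forward as they close: fully open they stand 13 mm farther back than shut.
Start: joints at [-1.246, 0.591, 0.048, 1.609, -0.033, 0.943, -0.034], TCP at [0.295, 0.662, 0.231] pointing down, gripper open.
Joint ranges: [-2.69, 2.69], [-0.47, 2.24], [-1.27, 1.36], [0.19, 2.51], [-1.53, 4.68], [0.08, 2.07], [-3.09, 3.09]. Speed limits (rad/s): [2.57, 2.57, 3.14, 3.14, 3.14, 3.14, 3.14].

## Interface

Orientations are given as a unit quaternion [w, x, y, z].
In Python, from rig import arm gives the robot as it stands.
- The arm moves only by the tool move_arm, never from a script. Its argument "series" is text: rows parted by semicolons, each of 4 numbers parted by spaces: the shift along the world's x, y, z in m, then the turn about the world's z in degrees. In form: x y z yaw; .... A call has exactly 10 rows; each row shifts and turns the commanded pose from where the row before left it; what a row does not reach is not made up. A row lasts 1/8 s, in which the tool goes at most 62.5 mm and 10.7 degrees, less where a joint would pass 70% of its speed; a pose out of reach is approached as far as the arm can. A call is refused whole if a number of a shift passes 0.0625 or a number of a turn 10.7, either way. A call with a gripper value outside its range is refused whole. "jaw" is the closure, from 0 (fully open) to 1 (shut), set as the call begins (left out, the last holds). The fingers move at their own pace and stop on an object; "force" is the grip in N (left out, the last holds). Time passes only in rows, so rows that do not move let the fingers close, or fill a call up. It gives the time, the measured TCP pose, the force, the opening and the grip force at its end, in the units of the state.
- arm.state(): the state, without advancing time (a new reading comes with each control period).
- arm.read_camera(name): name is "scene" or "side" or "wrist"; returns a dict with "color" (400x640x3 uint8, red, green, blue), "range_z" (400x640 float32, m along the optical axis (not along the pixel's ray), 0 where there is no reading), "K" (3x3 intrinsics, pixels), "D" ([k1, k2, p1, p2, k3] as OpenCV has them; the pictures are not rectified), "xyz" and "rotation" of the camera in the world; the wrist camera has in their place "mount" (4x4, takes a point from camera to tool coordinates, whose origin is the TCP and whose axes are the flange's). Camera axes: x right, y down, z forward; pixel columns grow to the right and rows downward; lengths in m; the calibration is good to about 2 mm. A picture is of the moment at which its call begins: read the wrist's pose just before it.
- arm.job_done(): hands the job in; it is judged then, once.
The state is a dict: "time_s": time; "joints": joint angles; "dq": joint speeds; "effort": joint torques, N m; "ee_pos": TCP position; "tcp_rot": TCP orientation; "ft_force": force on the tool from outside, world axes, zero at the start; "moment": the same for the moment, N m; "width": finger opening in m; "grasp_force": force on a finger pad.
Only numpy, scipy, OpenCV 4.12 (cv2) and the standard library are available. Lean on these libraries where they do the work, as an engineer would, in place of code of your own. Each camera call takes 0.05 s, during which the arm holds its last target. There are 200 camera calls.

## Working session

There is one attempt and no reset: what is moved stays moved. The work goes in short steps, Python scripts to look and compute and a tool call to move; the robot and the scene stay as the last step left them, time stands still between calls to the robot, and variables do not carry over. Pictures are saved under pics/ and viewed, at most 10 in all, crops included, and the job is handed in when it is done.

Besides the shell and the picture viewer there is one more tool, called after "Call:" by a JSON object that holds its "method" and its "body". move_arm: Moves the arm, as the interface text tells. Its arguments: {"type":"object","properties":{"series":{"type":"string"},"jaw":{"type":"number"},"force":{"type":"number"}},"required":["series"]}

```bash
mkdir -p pics; ls
python3 - <<'E'
from rig import arm
import cv2,numpy as np
s=arm.state();print({k:np.round(v,3) for k,v in s.items()})
ims=[]
for n in("scene","side"):
    d=arm.read_camera(n);np.savez(f"{n}0.npz",**d)
    print(n,d["K"].round(1).tolist(),np.round(d["D"],3),np.round(d["xyz"],3),np.round(d["rotation"],3).tolist())
    cv2.imwrite(f"pics/{n}0.png",d["color"][...,::-1])
E
```

```text
pics
{'time_s': np.float64(0.0), 'joints': array([-1.246,  0.592,  0.048,  1.61 , -0.033,  0.943, -0.034]), 'dq': array([ 0.   , -0.001, -0.001,  0.   , -0.   ,  0.001, -0.002]), 'effort': array([-0.0000e+00, -5.4868e+01,  1.5460e+00, -1.9812e+01,  9.0000e-03,
        9.0000e-03,  0.0000e+00]), 'ee_pos': array([0.294, 0.662, 0.23 ]), 'tcp_rot': array([-0.   ,  0.208,  0.978, -0.001]), 'ft_force': array([-0.638, -0.86 ,  0.341]), 'moment': array([-0.002, -0.03 ,  0.005]), 'grasp_force': np.float64(0.0), 'width': np.float64(0.085)}
scene [[507.0, 0.0, 315.7], [0.0, 507.0, 204.9], [0.0, 0.0, 1.0]] [0.032 0.    0.    0.    0.   ] [-0.003 -0.827  0.798] [-0.46, 0.824, -0.291, 0.159]
side [[394.2, 0.0, 317.1], [0.0, 394.2, 196.9], [0.0, 0.0, 1.0]] [-0.08  0.    0.    0.    0.  ] [ 0.555 -0.799  0.889] [-0.405, 0.913, -0.045, 0.03]
```

View pics/scene0.png

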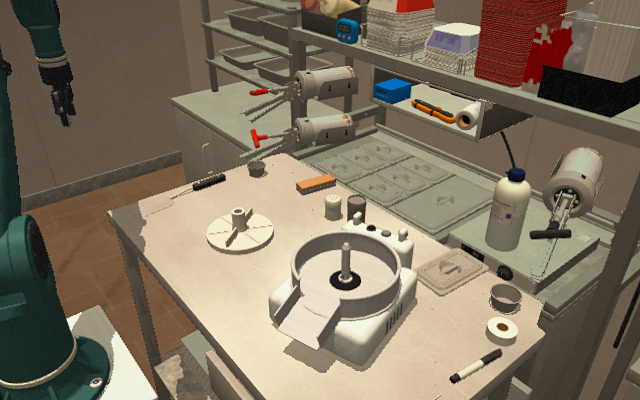

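View pics/side0.png

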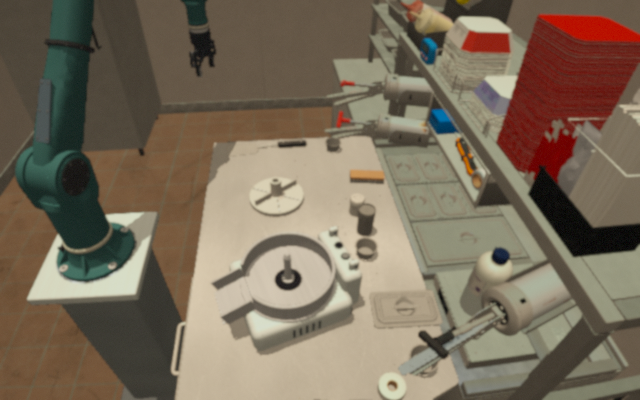

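Scene view: the disc is at about (240,230) with its hub top at (239,213). The shaft tip is at (347,247), the chute at (310,315) and the column at (380,240). Side view: disc at (277,195), shaft tip at (288,257), chute at (235,295). Next I turn these into points.

```bash
cat > h.py <<'E'
import cv2,numpy as np
from scipy.spatial.transform import Rotation as R
def rot(q):
    q=np.asarray(q)
    return q if q.shape==(3,3) else R.from_quat(q,scalar_first=True).as_matrix()
def ray(d,uv):
    n=cv2.undistortPoints(np.asarray(uv,float).reshape(-1,1,2),d["K"],np.array(d["D"],float)).reshape(-1,2)
    return np.c_[n,np.ones(len(n))]
def cloud(d,Rm=None,t=None):
    Rm=rot(d["rotation"]) if Rm is None else Rm; t=d["xyz"] if t is None else t
    v,u=np.mgrid[:400,:640]
    r=ray(d,np.c_[u.ravel(),v.ravel()])*d["range_z"].reshape(-1,1)
    P=r@Rm.T+t; P[d["range_z"].ravel()==0]=np.nan
    return P.reshape(400,640,3)
def onplane(d,uv,z,Rm=None,t=None):
    Rm=rot(d["rotation"]) if Rm is None else Rm; t=np.array(d["xyz"] if t is None else t)
    r=ray(d,uv)@Rm.T
    return t+r*((z-t[2])/r[:,2])[:,None]
def circ(p):
    A=np.c_[2*p[:,:2],np.ones(len(p))];s=np.linalg.lstsq(A,(p[:,:2]**2).sum(1),rcond=None)[0]
    return s[:2],np.sqrt(s[2]+s[0]**2+s[1]**2)
E
python3 - <<'E'
from h import *
for n,hub,tip in(("scene",(239,213),(347,247)),("side",(276,183),(288,257))):
    d=dict(np.load(n+"0.npz"));P=cloud(d)
    for nm,uv in(("hub",hub),("tip",tip)):print(n,nm,P[uv[1],uv[0]].round(3))
    c=P[hub[1],hub[0],:2]; F=P.reshape(-1,3); F=F[np.isfinite(F[:,0])]
    near=F[np.linalg.norm(F[:,:2]-c,axis=1)<.12]
    print(" table z",np.median(near[near[:,2]<.008,2]).round(4))
    pl=near[(near[:,2]>.013)&(near[:,2]<.021)];mn=cv2.minEnclosingCircle(pl[:,:2].astype(np.float32));print(" disc",mn,len(pl))
    ht=near[near[:,2]>.073];print(" hubtop",len(ht),cv2.minEnclosingCircle(ht[:,:2].astype(np.float32)),ht[:,2].max())
    r=np.linalg.norm(near[:,:2]-c,axis=1)
    pa=near[(near[:,2]>.03)&(near[:,2]<.045)&(r>.035)];q=pa[:,:2]-pa[:,:2].mean(0);w=np.linalg.svd(q,full_matrices=0)
    print(" paddle dir deg",np.degrees(np.arctan2(w[2][0,1],w[2][0,0])),w[1]/len(q)**.5,pa[:,:2].mean(0),len(pa))
    t=P[tip[1],tip[0],:2]; m=F[np.linalg.norm(F[:,:2]-t,axis=1)<.14]; rr=np.linalg.norm(m[:,:2]-t,axis=1)
    sh=m[(rr<.025)&(m[:,2]>.13)];print(" shaft",len(sh),sh.mean(0),sh[:,2].max())
    rim=m[(m[:,2]>.143)&(m[:,2]<.152)&(rr>.09)];print(" rim",len(rim),circ(rim),rim[:,2].mean())
E
```

```text
scene hub [0.538 0.177 0.079]
scene tip [ 0.56  -0.219  0.185]
 table z 0.0027
 disc ((0.5394192337989807, 0.18827123939990997), 0.09273859858512878) 1289
 hubtop 106 ((0.5396972894668579, 0.18832270801067352), 0.021313197910785675) 0.08411049573823826
 paddle dir deg -145.3726284827287 [0.06391446 0.00172445] [0.53524034 0.18361047] 86
 shaft 224 [ 0.55684044 -0.21844454  0.1628865 ] 0.19352769056871233
 rim 953 (array([ 0.56109826, -0.21587532]), np.float64(0.10965560075079384)) 0.14756531049192212
side hub [0.542 0.174 0.075]
side tip [ 0.563 -0.223  0.185]
 table z 0.0004
 disc ((0.539612352848053, 0.18569020926952362), 0.09266014397144318) 1144
 hubtop 61 ((0.5389426946640015, 0.18450215458869934), 0.01946885511279106) 0.08201219672050541
 paddle dir deg -145.10946176984336 [0.06063187 0.00222343] [0.540645   0.18566682] 87
 shaft 147 [ 0.56069626 -0.22283134  0.16283163] 0.19102862365265094
 rim 740 (array([ 0.56162747, -0.21839652]), np.float64(0.10977019009735767)) 0.14590238071094816
```

Run:
```python
import cv2
a=cv2.imread("pics/scene0.png");b=cv2.imread("pics/side0.png")
a=cv2.resize(a[190:370,200:430],None,fx=3.4,fy=3.3,interpolation=cv2.INTER_CUBIC);cv2.imwrite("pics/c1.png",a[:600,:800])
```

```text
(no output)
```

View pics/c1.png

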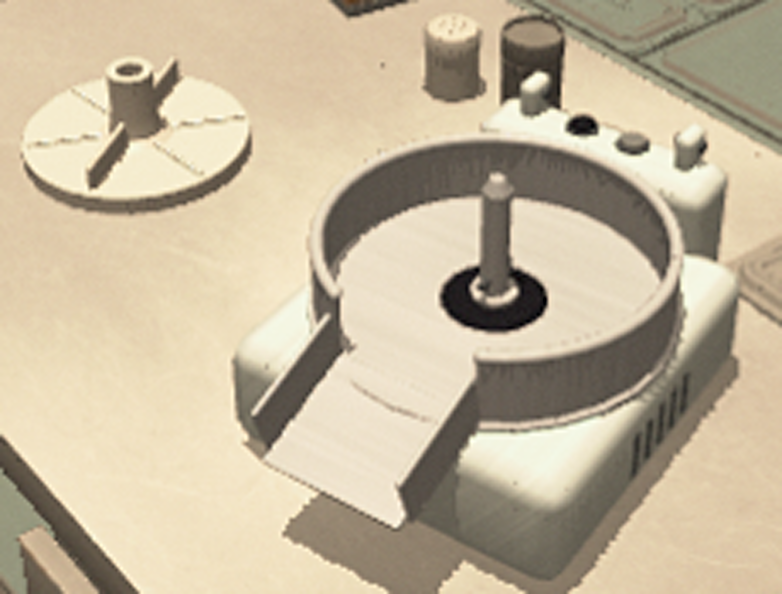

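The crop shows the paddles on one line through the hub, from crop (175,70) to (95,180). The shaft tip is at crop (495,180) and the chute points towards the robot. Next: the machine's yaw.

Run:
```python
from h import *
c=np.array([.561,-.217])
for n in("scene","side"):
    d=dict(np.load(n+"0.npz"));F=cloud(d).reshape(-1,3);F=F[np.isfinite(F[:,0])]
    q=F[:,:2]-c;r=np.hypot(*q.T);a=np.degrees(np.arctan2(q[:,1],q[:,0]))
    e=(r>.12)&(r<.2)&(F[:,2]>.155)&(F[:,2]<.175)&(abs(a)<60)
    for k in range(-60,60,10):
        m=e&(a>=k)&(a<k+10)
        if m.sum()>2:print(n,"ear",k,m.sum(),F[m].mean(0).round(4),a[m].mean().round(1))
    m=(r>.115)&(r<.19)&(F[:,2]>.07)&(F[:,2]<.16)&(abs(a)>120)
    b=F[m];rc=cv2.minAreaRect((b[:,:2]*1000).astype(np.float32))
    print(n,"chute",m.sum(),rc)
    ba=F[(r<.22)&(F[:,2]>.03)&(F[:,2]<.09)&(abs(a)<120)];print(" base",cv2.minAreaRect((ba[:,:2]*1000).astype(np.float32)))
```

```text
scene ear -10 74 [ 0.7143 -0.2298  0.1614] -4.8
scene ear 30 40 [ 0.6836 -0.1213  0.162 ] 38.0
scene ear 40 21 [ 0.6744 -0.1172  0.162 ] 41.3
scene chute 3122 ((436.846923828125, -240.31118774414062), (119.57770538330078, 239.606689453125), 3.7742624282836914)
 base ((605.5638427734375, -306.77716064453125), (273.2213134765625, 37.31838607788086), 16.87067985534668)
side ear -10 62 [ 0.7152 -0.232   0.1609] -5.6
side ear 30 43 [ 0.6847 -0.1219  0.1608] 37.6
side ear 40 10 [ 0.6752 -0.1182  0.1609] 40.9
side chute 1800 ((433.5081787109375, -256.6053161621094), (93.1379623413086, 224.69659423828125), 18.660268783569336)
 base ((602.3134155273438, -291.7080078125), (280.2829284667969, 77.48027038574219), 19.203123092651367)
```

Call:
{"method": "move_arm", "body": {"series": "0.0255 -0.0475 0.02 10; 0.0255 -0.0475 0.02 10; 0.0255 -0.0475 0.02 10; 0.0255 -0.0475 0.02 10; 0.0255 -0.0475 0 10; 0.0255 -0.0475 0 9; 0.0255 -0.0475 0 0; 0.0255 -0.0475 0 0; 0.0255 -0.0475 0 0; 0.016 -0.0475 0 0", "jaw": 0}}

```text
time_s: 1.35
ee_pos: [0.5412, 0.1853, 0.311]
tcp_rot: [-0.0, -0.3, 0.954, -0.0]
ft_force: [0.9, -0.1, -0.7]
width: 0.0854
grasp_force: 0.0
```

Run:
```python
from h import *
from rig import arm
s=arm.state();d=arm.read_camera("wrist");M=np.array(d["mount"]);print(M.round(3).tolist())
Rt=rot(s["tcp_rot"]);Rm=Rt@M[:3,:3];t=Rt@M[:3,3]+s["ee_pos"]
np.savez("w1.npz",Rm=Rm,t=t,**d);cv2.imwrite("pics/w1.png",d["color"][...,::-1])
P=cloud(d,Rm,t).reshape(-1,3);P=P[np.isfinite(P[:,0])];c=np.array([.5395,.187])
r=np.linalg.norm(P[:,:2]-c,axis=1);P=P[r<.12];r=r[r<.12]
pl=P[(P[:,2]>.012)&(P[:,2]<.022)];print("disc",cv2.minEnclosingCircle(pl[:,:2].astype(np.float32)),len(pl))
ht=P[(P[:,2]>.072)&(r<.04)];print("hub",len(ht),cv2.minEnclosingCircle(ht[:,:2].astype(np.float32)))
pa=P[(P[:,2]>.034)&(P[:,2]<.045)&(r>.033)];q=pa[:,:2]-pa[:,:2].mean(0);w=np.linalg.svd(q,full_matrices=0)
print("paddle",np.degrees(np.arctan2(w[2][0,1],w[2][0,0])),pa[:,:2].mean(0),len(pa))
```

```text
[[-0.001, -0.96, -0.28, 0.072], [1.0, -0.001, -0.0, -0.0], [0.0, -0.28, 0.96, -0.143], [0.0, 0.0, 0.0, 1.0]]
disc ((0.5387661457061768, 0.18851949274539948), 0.09018503129482269) 15144
hub 13336 ((0.5335031747817993, 0.18449044227600098), 0.03941170498728752)
paddle 34.81250110165447 [0.52919488 0.18167545] 397
```

View pics/w1.png

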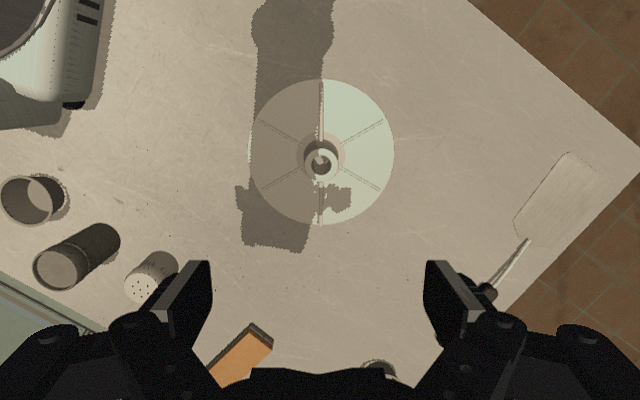

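The wrist view shows the hub at about (320,160), with the paddles perpendicular to the closing line. The disc centre is about (0.539, 0.188). Now I go down and grip.

Call:
{"method": "move_arm", "body": {"series": "-0.002 0.003 -0.04 0; 0 0 -0.04 0; 0 0 -0.04 0; 0 0 -0.035 0; 0 0 -0.03 0; 0 0 -0.025 0; 0 0 -0.02 0; 0 0 -0.018 0; 0 0 -0.016 0; 0 0 0 0"}}

```text
time_s: 2.65
ee_pos: [0.5375, 0.1901, 0.0461]
tcp_rot: [-0.001, -0.301, 0.954, -0.0]
ft_force: [0.3, 0.5, 1.1]
width: 0.085
grasp_force: 0.0
```

Call:
{"method": "move_arm", "body": {"series": "0 0 0 0; 0 0 0 0; 0 0 0 0; 0 0 0 0; 0 0 0 0; 0 0 0 0; 0 0 0 0; 0 0 0 0; 0 0 0 0; 0 0 0 0", "jaw": 1, "force": 50}}

```text
time_s: 3.9
ee_pos: [0.5391, 0.1904, 0.0482]
tcp_rot: [0.001, -0.301, 0.954, -0.0]
ft_force: [0.1, -0.0, 6.1]
width: 0.0338
grasp_force: 51.1
```

Call:
{"method": "move_arm", "body": {"series": "0 0 0.01 0; 0 0 0.02 0; 0 0 0.03 0; 0 0 0.035 0; 0 0 0.035 0; 0 0 0.035 0; 0 0 0.035 0; 0 0 0.03 0; 0 0 0.02 0; 0 0 0 0"}}

```text
time_s: 5.15
ee_pos: [0.5386, 0.1906, 0.2987]
tcp_rot: [0.001, -0.301, 0.954, 0.0]
ft_force: [0.2, 0.2, -2.9]
width: 0.0334
grasp_force: 50.4
```

Call:
{"method": "move_arm", "body": {"series": "0 -0.02 0 0; 0 -0.03 0 0; 0 -0.035 0 -2; 0 -0.035 0 -4; 0 -0.035 0 -4; 0 -0.035 0 -4; 0 -0.03 0 -3.8; 0 -0.02 0 0; 0 -0.01 0 0; 0 0 0 0"}}

```text
time_s: 6.4
ee_pos: [0.5379, -0.0604, 0.2968]
tcp_rot: [-0.0, -0.149, 0.989, 0.0]
ft_force: [0.5, -0.5, -2.4]
width: 0.0341
grasp_force: 50.3
```

Run:
```python
from h import *
from rig import arm
s=arm.state();print(s["ee_pos"],s["tcp_rot"],s["ft_force"],s["width"])
for n in("scene","side"):
    d=arm.read_camera(n);np.savez(n+"1.npz",**d);cv2.imwrite(f"pics/{n}1.png",d["color"][...,::-1])
d=arm.read_camera("wrist");cv2.imwrite("pics/w2.png",d["color"][...,::-1])
M=np.array(d["mount"]);Rt=rot(s["tcp_rot"]);np.savez("w2.npz",Rm=Rt@M[:3,:3],t=Rt@M[:3,3]+s["ee_pos"],**d)
a=cv2.imread("pics/scene1.png")[130:330,180:440];b=cv2.imread("pics/side1.png")[120:320,170:430]
cv2.imwrite("pics/m1.png",cv2.resize(np.hstack([a,b]),(800,308)))
```

```text
[ 0.53791761 -0.06042316  0.29683933] [-4.84125817e-04 -1.48766069e-01  9.88872295e-01  8.38783133e-05] [ 0.5151969  -0.4808942  -2.37407215] 0.03409954964018334
```

View pics/m1.png

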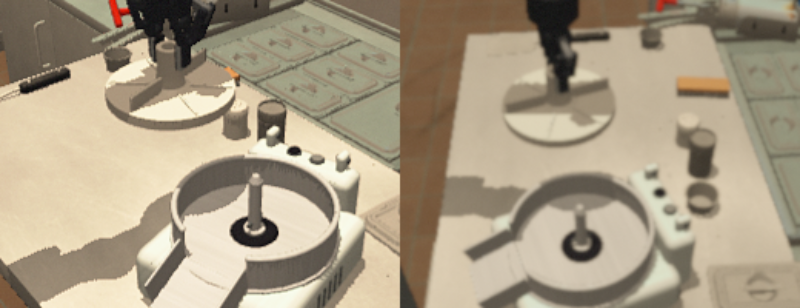

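View pics/w2.png

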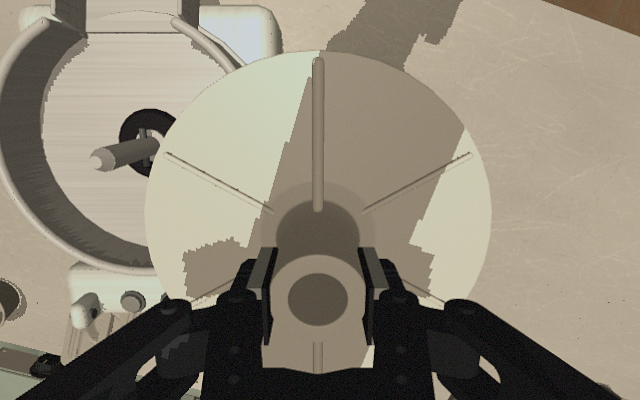

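The wrist view shows the held disc upright, with its bore at (318,300) and paddle along column 318. The shaft tip is at about (97,162), and the chute walls are nearly vertical in the image, so they run nearly parallel to the paddles. Next I measure tilt, hub centre and shaft axis.

```bash
python3 - <<'E'
from h import *
W=dict(np.load("w2.npz"));Rm,t=W["Rm"],W["t"];P=cloud(W,Rm,t)
# disc plane
F=P.reshape(-1,3);ok=np.isfinite(F[:,0])&(F[:,2]>.25)&(F[:,2]<.28);F=F[ok]
c=F[:,:2].mean(0)
A=np.c_[F[:,:2]-c,np.ones(len(F))];k=np.linalg.lstsq(A,F[:,2],rcond=None)[0]
res=F[:,2]-A@k;g=abs(res)<.003;k=np.linalg.lstsq(A[g],F[g,2],rcond=None)[0];print("plate slope deg",np.degrees(k[:2]),"z",k[2],"at",c)
pts=F[g];hull=cv2.convexHull(pts[:,:2].astype(np.float32))[:,0];cc,r=circ(hull);print("plate circle",cc,r,len(hull))
# hub bore ellipse, dark blob near (318,300)
g=cv2.cvtColor(W["color"],cv2.COLOR_RGB2GRAY);roi=g[265:335,280:356]
print("bore grey",g[300,318],"ring",g[262,318],g[330,318])
m=(roi<(int(g[300,318])+int(g[264,318]))//2).astype(np.uint8)
for q in cv2.findContours(m,cv2.RETR_EXTERNAL,cv2.CHAIN_APPROX_NONE)[0]:
    if cv2.contourArea(q)>800:
        e=cv2.fitEllipse(q+np.array([280,265]));print("bore",e);ztop=k[2]+.061
        print(" hub axis",onplane(W,[e[0]],ztop,Rm,t),"depth",P[262,318])
# shaft: from depth & rays
f=P.reshape(-1,3);f=f[np.isfinite(f[:,0])&(f[:,2]>.13)&(f[:,2]<.2)];f=f[np.hypot(f[:,0]-.561,f[:,1]+.217)<.02]
print("wrist shaft cloud",len(f),f[:,2].max(),[(round(z,3),f[abs(f[:,2]-z)<.004].mean(0).round(4)) for z in(.14,.16,.175,.187)])
print("tip ray",onplane(W,[(97,162)],.192,Rm,t))
for n in("scene","side"):
    D=dict(np.load(n+"1.npz"));p=cloud(D).reshape(-1,3);p=p[np.isfinite(p[:,0])]
    f=p[(np.hypot(p[:,0]-.561,p[:,1]+.217)<.02)&(p[:,2]>.125)&(p[:,2]<.178)];cam=D["xyz"][:2]
    m=f[:,:2].mean(0);u=(m-cam)/np.linalg.norm(m-cam);v=np.array([-u[1],u[0]])
    lat=(f[:,:2]@v);print(n,"shaft lateral mid",(lat.min()+lat.max())/2,"v",v,"front",np.percentile((f[:,:2]@u),5),"width",np.ptp(lat), "axis est",v*(lat.min()+lat.max())/2+u*(np.percentile(f[:,:2]@u,5)+.009))
# machine yaw: rim/column/chute from wrist cloud
E
python3 - <<'E'
import cv2
a=cv2.imread("pics/w2.png")[0:280,0:320];cv2.imwrite("pics/w2c.png",cv2.resize(a,None,fx=2,fy=2))
E
```

```text
plate slope deg [-0.17925163 -0.031186  ] z 0.2658699247459211 at [ 0.5126047  -0.06817253]
plate circle [ 0.53602283 -0.06093285] 0.08944103503184342 67
bore grey 80 ring 136 134
bore ((317.4105529785156, 299.1006164550781), (51.58976745605469, 58.98796463012695), 89.98794555664062)
 hub axis [[ 0.53608456 -0.06107949  0.32686992]] depth [ 0.5221293  -0.06515702  0.32702732]
wrist shaft cloud 1269 0.19135976495406684 [(0.14, array([ 0.5547, -0.2117,  0.1401])), (0.16, array([ 0.5548, -0.2118,  0.1601])), (0.175, array([ 0.5547, -0.212 ,  0.175 ])), (0.187, array([ 0.5572, -0.2157,  0.1873]))]
tip ray [[ 0.5573046  -0.21533872  0.192     ]]
scene shaft lateral mid -0.5577215074039155 v [-0.7359506   0.67703524] front 0.21175217681767594 width 0.017519358209200808 axis est [ 0.55991248 -0.21513441]
side shaft lateral mid -0.5630529848274725 v [-0.99994715  0.01028072] front -0.22099386137496765 width 0.017648924479392036 axis est [ 0.56084378 -0.21777125]
```

View pics/w2c.png

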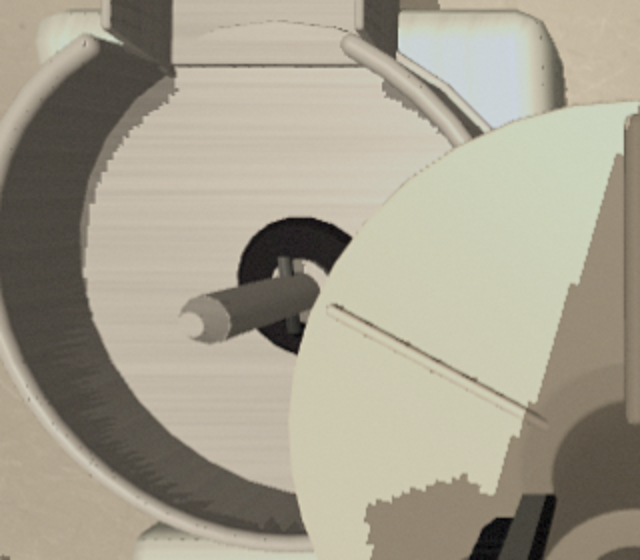

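The crop shows the chute/bowl-floor line horizontal (row 66) and the paddle vertical, so the yaw already matches within about 1°. Tip at crop (190,325). I measure the held disc in the fixed cameras the same way, so calibration bias cancels.

Run:
```python
from h import *
W=dict(np.load("w2.npz"));Rm,t=W["Rm"],W["t"]
print("edge ang",[np.degrees(np.arctan2(*(b-a)[1::-1])) for a,b in [onplane(W,[(86,33),(178,33)],.095,Rm,t),onplane(W,[(144,129),(146,166)],.117,Rm,t)]])
for n in("scene","side"):
    D=dict(np.load(n+"1.npz"));p=cloud(D).reshape(-1,3);p=p[np.isfinite(p[:,0])]
    q=p[(np.hypot(p[:,0]-.537,p[:,1]+.061)<.11)&(p[:,2]>.258)&(p[:,2]<.274)]
    h=cv2.convexHull(q[:,:2].astype(np.float32))[:,0];print(n,"z",np.median(q[:,2]),"fit",circ(h),"mec",cv2.minEnclosingCircle(h))
    # hub tube lateral mid
    cam=D["xyz"][:2];u=np.array([.537,-.061])-cam;u/=np.linalg.norm(u);v=np.array([-u[1],u[0]])
    q=p[(np.hypot(p[:,0]-.537,p[:,1]+.061)<.024)&(p[:,2]>.296)&(p[:,2]<.33)];l=q[:,:2]@v
    print("  tube n",len(q),"lat",l.min(),l.max(),"centre lat exp",np.array([.537,-.061])@v)
```

```text
edge ang [np.float64(106.94059707305207), np.float64(12.553501430209115)]
scene z 0.26771937767288284 fit (array([ 0.53744058, -0.0607926 ]), np.float64(0.09069759692143212)) mec ((0.5366469621658325, -0.06029378995299339), 0.09285026043653488)
  tube n 333 lat -0.4955033847667844 -0.45111778439856004 centre lat exp -0.47406742147283043
side z 0.265844556808737 fit (array([ 0.53792279, -0.06141312]), np.float64(0.09053259716738543)) mec ((0.5390917658805847, -0.061212923377752304), 0.09188029170036316)
  tube n 116 lat -0.5459410299728508 -0.5186484946755184 centre lat exp -0.5353571470133427
```

Call:
{"method": "move_arm", "body": {"series": "0.003 -0.02 0 0; 0.004 -0.03 0 0; 0.004 -0.03 0 0; 0.004 -0.03 0 0; 0.004 -0.025 0 0; 0.003 -0.015 0 0; 0 -0.005 0 0; 0 0 -0.015 0; 0 0 -0.015 0; 0 0 0 0"}}

```text
time_s: 7.8
ee_pos: [0.5588, -0.213, 0.2649]
tcp_rot: [-0.002, -0.15, 0.989, 0.001]
ft_force: [0.7, -0.4, -2.8]
width: 0.0336
grasp_force: 50.2
```

Run:
```python
from h import *
from rig import arm
s=arm.state();print(s["ee_pos"],s["tcp_rot"],s["ft_force"],s["moment"])
for n in("scene","side"):
    D=arm.read_camera(n);p=cloud(D).reshape(-1,3);p=p[np.isfinite(p[:,0])]
    q=p[(np.hypot(p[:,0]-.56,p[:,1]+.216)<.11)&(p[:,2]>.225)&(p[:,2]<.246)]
    h=cv2.convexHull(q[:,:2].astype(np.float32))[:,0];print(n,"z",np.median(q[:,2]),"fit",circ(h),"mec",cv2.minEnclosingCircle(h))
```

```text
[ 0.55875671 -0.21296678  0.26488119] [-0.00225014 -0.15036339  0.98862731  0.00135439] [ 0.70386133 -0.43225287 -2.79017792] [-0.0630936   0.00242153 -0.00836777]
scene z 0.23576098982093474 fit (array([ 0.55753553, -0.21302508]), np.float64(0.09016403528848253)) mec ((0.5578471422195435, -0.2129756063222885), 0.09208812564611435)
side z 0.234636758879323 fit (array([ 0.55936749, -0.21615842]), np.float64(0.09009302727696318)) mec ((0.5601508617401123, -0.21632462739944458), 0.09125170111656189)
```

Call:
{"method": "move_arm", "body": {"series": "0.0015 -0.0015 0 0; 0 0 -0.005 0; 0 0 -0.006 0; 0 0 -0.006 0; 0 0 -0.005 0; 0 0 -0.005 0; 0 0 -0.005 0; 0 0 -0.005 0; 0 0 -0.005 0; 0 0 0 0"}}

```text
time_s: 9.15
ee_pos: [0.5615, -0.216, 0.2248]
tcp_rot: [-0.0, -0.15, 0.989, 0.0]
ft_force: [-0.2, 0.0, -3.2]
width: 0.034
grasp_force: 50.3
```

The tip has entered the bore and there is no added force. I continue down.

Call:
{"method": "move_arm", "body": {"series": "0 0 -0.006 0; 0 0 -0.006 0; 0 0 -0.006 0; 0 0 -0.006 0; 0 0 -0.006 0; 0 0 -0.006 0; 0 0 -0.005 0; 0 0 -0.004 0; 0 0 0 0; 0 0 0 0"}}

```text
time_s: 10.4
ee_pos: [0.5618, -0.2162, 0.1804]
tcp_rot: [0.0, -0.15, 0.989, 0.0]
ft_force: [-0.2, -0.1, -3.6]
width: 0.0337
grasp_force: 50.3
```

Call:
{"method": "move_arm", "body": {"series": "0 0 -0.004 0; 0 0 -0.004 0; 0 0 -0.003 0; 0 0 -0.003 0; 0 0 -0.003 0; 0 0 -0.003 0; 0 0 -0.002 0; 0 0 -0.002 0; 0 0 -0.001 0; 0 0 0 0"}}

```text
time_s: 11.65
ee_pos: [0.5619, -0.2162, 0.1552]
tcp_rot: [-0.0, -0.15, 0.989, -0.0]
ft_force: [-0.2, -0.1, -2.8]
width: 0.0336
grasp_force: 50.4
```

Call:
{"method": "move_arm", "body": {"series": "0 0 -0.001 0; 0 0 -0.001 0; 0 0 -0.001 0; 0 0 -0.001 0; 0 0 0 0; 0 0 0 0; 0 0 0 0; 0 0 0 0; 0 0 0 0; 0 0 0 0"}}

```text
time_s: 12.9
ee_pos: [0.5616, -0.2161, 0.1513]
tcp_rot: [-0.0, -0.15, 0.989, 0.0]
ft_force: [-0.8, -0.7, -1.6]
width: 0.0337
grasp_force: 50.6
```

Call:
{"method": "move_arm", "body": {"series": "0 0 -0.001 0; 0 0 -0.001 0; 0 0 0 0; 0 0 0 0; 0 0 0 0; 0 0 0 0; 0 0 0 0; 0 0 0 0; 0 0 0 0; 0 0 0 0"}}

```text
time_s: 14.15
ee_pos: [0.5618, -0.2162, 0.1512]
tcp_rot: [0.0, -0.149, 0.989, 0.0]
ft_force: [-4.5, 1.7, 10.4]
width: 0.0339
grasp_force: 52.1
```

Seated: +10 N upwards and no further travel. I let go.

Call:
{"method": "move_arm", "body": {"series": "0 0 0 0; 0 0 0 0; 0 0 0 0; 0 0 0 0; 0 0 0 0; 0 0 0.003 0; 0 0 0.002 0; 0 0 0 0; 0 0 0 0; 0 0 0 0", "jaw": 0}}

```text
time_s: 15.4
ee_pos: [0.5618, -0.2161, 0.1543]
tcp_rot: [-0.0, -0.15, 0.989, 0.0]
ft_force: [0.4, 0.1, -0.0]
width: 0.085
grasp_force: 0.0
```

Run:
```python
from h import *
from rig import arm
s=arm.state();print(s["ee_pos"],s["joints"].round(2) if hasattr(s["joints"],'round') else s["joints"])
for n in("scene","side"):
    D=arm.read_camera(n);p=cloud(D).reshape(-1,3);p=p[np.isfinite(p[:,0])]
    r=np.hypot(p[:,0]-.561,p[:,1]+.216)
    q=p[(r<.085)&(r>.04)&(p[:,2]>.1)&(p[:,2]<.135)];pa=p[(r<.088)&(r>.033)&(p[:,2]>.138)&(p[:,2]<.152)]
    print(n,"plate z",np.median(q[:,2]),len(q),"rim z",np.median(p[(r>.105)&(r<.113)&(p[:,2]>.14)&(p[:,2]<.155),2]))
    w=np.linalg.svd(pa[:,:2]-pa[:,:2].mean(0),full_matrices=0);print(" paddle z",np.median(pa[:,2]),"deg",np.degrees(np.arctan2(w[2][0,1],w[2][0,0])),len(pa),w[1]/len(pa)**.5)
```

```text
[ 0.5617559  -0.21614086  0.15425016] [ 0.23  0.54  0.08  1.96 -0.07  0.65  2.23]
scene plate z 0.1222127073742294 2119 rim z 0.14788930637754183
 paddle z 0.14319761685499094 deg -162.79563889725353 116 [0.05586829 0.00142865]
side plate z 0.11955758436045799 2044 rim z 0.1458035101625551
 paddle z 0.14187526191406208 deg -162.72797061537204 93 [0.06240855 0.00166132]
```

Plate top at about 0.121, so the underside is at about 0.104, i.e. home, with the paddles along 17.2°. I re-grip the hub lightly and turn it clockwise.

Call:
{"method": "move_arm", "body": {"series": "0 0 0 0; 0 0 0 0; 0 0 0 0; 0 0 0 0; 0 0 0 0; 0 0 0 -1; 0 0 0 -2; 0 0 0 -3; 0 0 0 -4; 0 0 0 -5", "jaw": 1, "force": 20}}

```text
time_s: 16.75
ee_pos: [0.5617, -0.2166, 0.1544]
tcp_rot: [-0.0, -0.017, 1.0, -0.0]
ft_force: [-0.9, -1.5, 0.9]
width: 0.0343
grasp_force: 22.6
```

Call:
{"method": "move_arm", "body": {"series": "0 0 0 -5; 0 0 0 -5; 0 0 0 -5; 0 0 0 -5; 0 0 0 -5; 0 0 0 -5; 0 0 0 -4; 0 0 0 -3; 0 0 0 -3; 0 0 0 -2"}}

```text
time_s: 18.0
ee_pos: [0.5612, -0.2166, 0.1544]
tcp_rot: [-0.0, 0.341, 0.94, -0.0]
ft_force: [-2.1, 0.1, 3.2]
width: 0.0343
grasp_force: 22.8
```

```bash
cat > chk.py <<'E'
from h import *
from rig import arm
s=arm.state();print(s["time_s"],s["ee_pos"],s["tcp_rot"],s["ft_force"],s["moment"])
for n in("scene","side"):
    D=arm.read_camera(n);p=cloud(D).reshape(-1,3);p=p[np.isfinite(p[:,0])]
    r=np.hypot(p[:,0]-.561,p[:,1]+.216)
    q=p[(r<.085)&(r>.04)&(p[:,2]>.1)&(p[:,2]<.135)];pa=p[(r<.088)&(r>.033)&(p[:,2]>.135)&(p[:,2]<.15)]
    w=np.linalg.svd(pa[:,:2]-pa[:,:2].mean(0),full_matrices=0)
    print(n,"plate z",np.median(q[:,2])," paddle z",np.median(pa[:,2]),"deg",np.degrees(np.arctan2(w[2][0,1],w[2][0,0])),len(pa),w[1]/len(pa)**.5)
    cv2.imwrite(f"pics/{n}_{s['time_s']:.2f}.png",D["color"][...,::-1])
E
python3 chk.py
```

```text
18.0 [ 0.56120402 -0.21660794  0.15438306] [-3.74645512e-04  3.41387109e-01  9.39922632e-01 -3.83186251e-04] [-2.13261316  0.12216152  3.15055367] [-0.21866124  0.51803991  0.09490082]
scene plate z 0.1224092336750649  paddle z 0.14160549772838155 deg -40.010511578810714 248 [0.06117918 0.00187672]
side plate z 0.11957955414140015  paddle z 0.14054824477352745 deg -39.858092075071575 87 [0.04940474 0.00157479]
```

The disc has turned about 57°. I push a little further to make sure it is on the stop, then release and rise.

Call:
{"method": "move_arm", "body": {"series": "0 0 0 -2; 0 0 0 -2; 0 0 0 -2; 0 0 0 -2; 0 0 0 0; 0 0 0 0; 0 0 0 0; 0 0 0 0; 0 0 0 0; 0 0 0 0"}}

```text
time_s: 19.35
ee_pos: [0.5612, -0.2166, 0.1544]
tcp_rot: [-0.0, 0.405, 0.914, -0.0]
ft_force: [-3.9, -2.8, 5.2]
width: 0.0345
grasp_force: 23.4
```

```bash
python3 chk.py
```

```text
19.35 [ 0.56123573 -0.21662811  0.15435532] [-3.21709829e-04  4.05228905e-01  9.14215064e-01 -4.97247633e-04] [-3.85719801 -2.76629876  5.23729995] [-0.56351538  1.15109549  0.49134212]
scene plate z 0.12235158974302174  paddle z 0.14115826514897406 deg -47.3354127627506 248 [0.06093188 0.0019167 ]
side plate z 0.11946101265640813  paddle z 0.14063528876955889 deg -47.253809377891464 71 [0.01546337 0.00160489]
```

Call:
{"method": "move_arm", "body": {"series": "0 0 0 0; 0 0 0 0; 0 0 0 0; 0 0 0 0; 0 0 0 0; 0 0 0 0; 0 0 0 0; 0 0 0 0; 0 0 0.003 0; 0 0 0.01 0", "jaw": 0}}

```text
time_s: 20.7
ee_pos: [0.5615, -0.216, 0.1674]
tcp_rot: [-0.001, 0.405, 0.914, -0.0]
ft_force: [-0.6, -0.8, -0.2]
width: 0.0858
grasp_force: 0.0
```

Call:
{"method": "move_arm", "body": {"series": "0 0 0.02 0; 0 0 0.02 0; 0 0 0.03 0; 0 0 0.03 0; 0 0 0.03 0; 0 0 0.02 0; 0 0 0.01 0; 0 0 0 0; 0 0 0 0; 0 0 0 0"}}

```text
time_s: 21.95
ee_pos: [0.5613, -0.2159, 0.3263]
tcp_rot: [-0.001, 0.405, 0.914, -0.0]
ft_force: [0.2, 0.5, 0.3]
width: 0.085
grasp_force: 0.0
```

```bash
python3 chk.py; cp $(ls -t pics/scene_*|head -1) pics/end.png; python3 -c "
import cv2;a=cv2.imread('pics/end.png')[160:380,180:460];cv2.imwrite('pics/end.png',cv2.resize(a,(760,597)))"
```

```text
21.95 [ 0.56129271 -0.21590165  0.32627229] [-9.71291784e-04  4.05117764e-01  9.14263975e-01 -1.96904232e-04] [0.16572802 0.50645282 0.2561883 ] [-0.03447244  0.05099331 -0.03894579]
scene plate z 0.12246273932405471  paddle z 0.14163678991076417 deg -40.83740316167333 252 [0.06042305 0.001896  ]
side plate z 0.11957919762155655  paddle z 0.1409841817620493 deg -40.50968029876695 132 [0.06076458 0.00156139]
```

View pics/end.png

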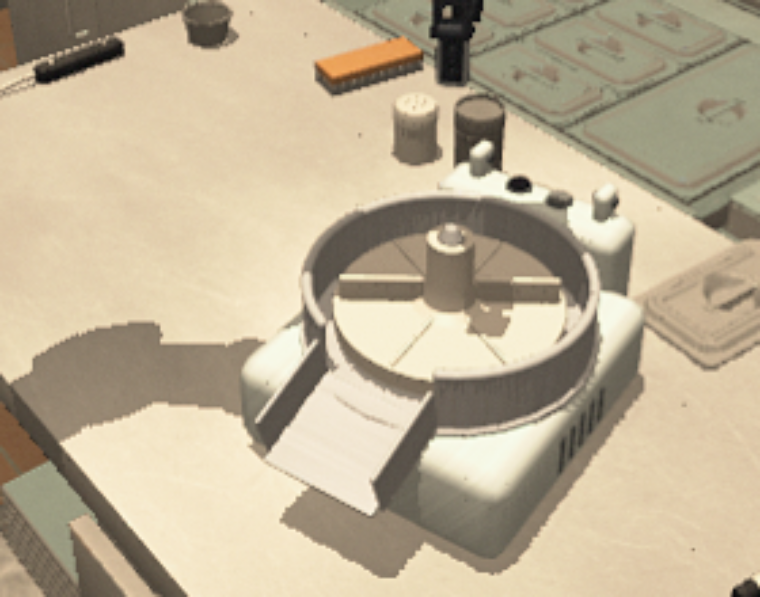

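The final view shows the disc flat in the bowl with the shaft tip above the hub at (450,235), the paddles turned, and the bystanders untouched. It sprang back slightly off the stop to -40.7°, so I check that it stays still.

Call:
{"method": "move_arm", "body": {"series": "0 0 0 0; 0 0 0 0; 0 0 0 0; 0 0 0 0; 0 0 0 0; 0 0 0 0; 0 0 0 0; 0 0 0 0; 0 0 0 0; 0 0 0 0"}}

```text
time_s: 23.3
ee_pos: [0.5618, -0.2162, 0.3273]
tcp_rot: [-0.0, 0.405, 0.914, -0.0]
ft_force: [-0.3, -1.0, 0.9]
width: 0.085
grasp_force: 0.0
```

```bash
python3 chk.py
```

```text
23.3 [ 0.56180914 -0.21616235  0.32728536] [-1.60002090e-05  4.05107035e-01  9.14269265e-01 -1.32476007e-05] [-0.29113278 -0.95793855  0.90765792] [ 0.03228213 -0.01759845  0.01684355]
scene plate z 0.12231323008015443  paddle z 0.14157307825790155 deg -40.65834629881129 249 [0.06056746 0.00173913]
side plate z 0.11965567402320842  paddle z 0.14082114135780144 deg -40.470523685837975 125 [0.06177032 0.00151589]
```

The disc is at rest at its stop: 57.8° from its start, home height unchanged.

```bash
python3 -c "
from rig import arm
print(arm.job_done())"
```

```text
the job is handed in; nothing more can be done
None
```

The ejector disc is home on the shaft, turned clockwise about 58° to its stop and released; the arm is clear, the job is handed in at about 23 s, and the shakers and cup were never touched.

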